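Snap the lid onto a sample pot with the hand-lever press

ROBOT

A 7-joint arm with a two-finger parallel gripper is mounted at the origin on the work surface. World frame = base frame: x ahead of the robot, y to its left, z up, the work surface at z = 0. Lengths are in m, angles in rad, forces in N, time in s.
With the tool pointing down it reaches from about 0.425 to 0.925 m from the base axis. Payload 6.8 kg.
Tool frame: the origin (TCP) lies midway between the tips of the shut fingers; the grasp point (between the pads) lies 19 mm behind it (ctrl.tcp_to_grasp is the distance from the TCP to the grasp point, in m); z points along the fingers, y is the line along which they close (so a half turn about z gives the same grasp; the last joint's range is limited). The gripper opens to 85 mm and grips with 20 to 120 N. Pads are 22 mm wide; open, the fingers measure 114 mm over their backs; the gripper's body (76 mm by 85 mm) begins 54 mm behind the grasp point. The pads swing forward as they close: fully open they stand 13 mm farther back than shut.
Start: joints at [1.172, 0.477, 0.022, 1.555, -0.011, 1.109, -0.083], TCP at [0.194, -0.647, 0.198] pointing down, gripper open.
Joint ranges: [-2.96, 2.96], [-0.34, 2.1], [-1.41, 1.46], [0.24, 2.44], [-1.37, 4.51], [0.17, 1.92], [-2.96, 2.96]. Speed limits (rad/s): [2.39, 2.39, 3.14, 3.14, 3.14, 3.14, 3.14].

INTERFACE

Orientations are given as [roll, pitch, yaw] about the fixed x, y, z axes, in that order (R = Rz(yaw) Ry(pitch) Rx(roll)).
In Python, from station import ctrl gives the robot as it stands. Calls block until the motion is done:
- ctrl.move_pose(position, orientation): joint-space move of the TCP to a pose.
- ctrl.move_straight(position, ori=None, speed=0.15, guard=None): straight line of the TCP; ori=None keeps the orientation; speed is the mean speed in m/s. With guard (N) it stops when the force on the tool has changed by that much, and returns True; else False.
- ctrl.move_joints(angles): joint-space move.
- ctrl.gripper_to(opening, strength=None): opening from 0.0 (shut) to 1.0 (fully open); strength is the grip in N (None keeps the last); returns when the fingers have stopped.
- ctrl.dwell(seconds).
- ctrl.ik(position, orientation): joint angles nearest the present ones, or None.
- ctrl.observe(): the state.
- ctrl.read_camera(name): name is "side" or "top" or "wrist"; returns (picture, depth): 400x640x3 uint8, red, green, blue; 400x640 float32, m along the optical axis (not along the pixel's ray), 0 where there is no reading.
- ctrl.calibration(name): a dict with "intrinsics" (3x3 intrinsics, pixels), "rvec" (rotation vector, rad) and "tvec" (3), from world to camera coordinates, as OpenCV has them; the wrist camera has in their place "T_tool_cam" (4x4, takes a point from camera to tool coordinates, whose origin is the TCP and whose axes are the flange's). Camera axes: x right, y down, z forward; pixel columns grow to the right and rows downward; lengths in m; the calibration is good to about 2 mm. A picture is of the moment at which its call begins: read the wrist's pose just before it. calibration takes no time and is no camera call.
A pose or a line that the arm cannot do raises ctrl.PlanningError and nothing moves.
- ctrl.finish_job(): hands the job in; it is judged then, once.
Trained networks look in the newest picture that a camera, given by its name, has taken for a name from the list of things; names that differ only in an ending like _2 or _b are one class to them, and where a whole thing is asked for, a point or a joint stands for the part that bears it (a point fixed in the world has none). Each returns a list of dicts, best first, with "confidence" (0 to 1); they miss things now and then, are a little off and sometimes report something else, mostly with a low value. They report only what shows in the picture. A call takes as long as a camera call. They do not tell look-alikes from the thing itself.
- ctrl.search_frame(camera, query): "uv" ([column, row] in pixels, amid what is visible of it).
- ctrl.cut_out(camera, query): "pixels" (400x640 bool, what is visible of it) and "uv" ([column, row] in pixels, amid what is visible of it).
The state is a dict: "time_s": time; "q": joint angles; "qvel": joint speeds; "tau": joint torques, N m; "tcp_pos": TCP position; "tcp_rot": TCP orientation; "ft_force": force on the tool from outside, world axes, zero at the start; "moment": the same for the moment, N m; "opening": opening from 0.0 (shut) to 1.0 (fully open); "grasp_force": force on a finger pad.
Only numpy, scipy, OpenCV 4.12 (cv2) and the standard library are available. Lean on these libraries where they do the work, as an engineer would, in place of code of your own. Each camera call takes 0.05 s, during which the arm holds its last target. There are 200 camera calls.

TASK

Stand the sample pot with the raised blue lid in the lid press, upright on its base plate under the ram and touching both locating pins, without pushing the lid down by hand. Then swing the press handle down to its stop so that the lid snaps fully closed, and ease the handle back up to rest under control instead of letting it fly; leave the closed pot standing in the press, and leave the other things on the bench where they are.

Things in the scene. Friction and masses are not known exactly. Their poses are not given: they have to be found in the camera images.
- pot: White round sample pot standing on the bench, 44 mm diameter; plain side wall 28 mm high: grip it there. On it a blue lid, 42 mm diameter, 10 mm thick, which at first stands 5 mm proud over a narrow neck (lid top 43 mm above the underside; 38 mm once closed). Origin: centre of the underside, z up. About 80 g.
- pot_lid (a joint): How far the blue lid has been pressed down onto the pot, in m: 0 = proud (start), 0.005 = fully closed. A tight fit: about 10 N pushes it down, and it stays where it is left.
- press_nest (a point): Point on top of the press's white base plate, straight below the ram, where the pot's underside centre belongs; a grey disc of 60 mm marks it. x of this frame points from the press's open front back to its column, y to its left, z up. The plate is 30 mm high (this point is on top) and reaches 95 mm in front of this point (-x), 155 mm behind, 85 mm to either side.
- press_pins (a point): Point midway between the feet of two steel locating pins (10 mm diameter, 12 mm high) on the base plate, 20.7 mm behind press_nest (+x); the pins stand 17.3 mm to either side (y). A 44 mm pot touching both is centred on press_nest.
- press_ram_pad (a point): Centre of the underside of the black ram pad (32 mm diameter, stem 16 mm), at rest 60 mm above the base plate, 38 mm at the stop. The white head above (70 mm wide) spans 140 to 220 mm above the plate and overhangs to 28 mm in front of the pad's centre: a gripper pointing straight down does not fit there. Set the pot down in front and push it in, fingers tilted 30 to 45 degrees.
- press_handle (a point): Middle of the grip part of the press handle: a black bar 20 mm thick and 100 mm long along the press's x axis (50 mm to either side of this point), at the end of the steel lever arm on the left (+y) of the press. At rest about 265 mm above the bench, at the stop about 135 mm.
- press_pivot (a point): Pivot of the lever, in the press_nest frame at x = 0, y = +55 mm, z = +170 mm. The axis is parallel to the press's x axis and the handle bar's centre line is 150 mm from it.
- press_lever (a joint): Angle of the press lever in rad: 0 = rest, arm pointing to the press's left (+y) and 0.45 rad above level; grows as the handle is pushed down, to the stop at 0.9 (0.45 rad below level). A spring returns it; about 10 N on the handle holds it down. The ram moves down with it, 24.7 mm per rad.
- spare: Identical white pot with an orange lid, already closed, 38 mm high. Leave alone. Origin: centre of the underside.
- beaker: Clear empty beaker, 84 mm diameter, 100 mm high. Leave alone. Origin: centre of the underside.
- bottle: White plastic bottle with a red cap, 64 mm diameter, 170 mm high. Leave alone. Origin: centre of the underside.
- wellplate: Clear 24-well plate, 86 mm (x) by 128 mm (y), 19 mm high. Leave alone. Origin: centre of the underside.
Mind the look-alikes: they are no part of the job. Leave any red look-alike of the pot alone.

How it is judged:
By the outcome, as a careful person would: the job done as asked, in the order asked, and still so for the second after the job is handed in, with the robot touching nothing.
It also fails if it takes over 61 s, if anything falls off the work surface, if the arm or the gripper's body presses on something with over 40 N, if the wrist force passes 120 N, or if a joint passes its speed limit or range.

## Working session

There is one attempt and no reset: what is moved stays moved. The work goes in short steps, each a Python script; the robot and the scene stay as the last script left them, time stands still between calls to the robot, and variables do not carry over. Pictures are saved under pics/ and viewed, at most 14 in all, crops included, and the job is handed in when it is done.

```bash
ls; mkdir -p pics; cat > h.py <<'E'
import numpy as np, cv2
from station import ctrl
from scipy.spatial.transform import Rotation as R
def cam(name):
    c=ctrl.calibration(name); K=np.array(c["intrinsics"])
    if "rvec" in c:
        Rm=cv2.Rodrigues(np.array(c["rvec"],float))[0]; t=np.array(c["tvec"],float).ravel()
        return K,Rm.T,-Rm.T@t
    o=ctrl.observe(); Rt=R.from_euler('xyz',o["tcp_rot"]).as_matrix(); T=np.array(c["T_tool_cam"])
    return K,Rt@T[:3,:3],np.array(o["tcp_pos"])+Rt@T[:3,3]
def cloud(name,depth,C):
    K,Rw,p=C; v,u=np.mgrid[:depth.shape[0],:depth.shape[1]]
    d=np.stack([(u-K[0,2])/K[0,0]*depth,(v-K[1,2])/K[1,1]*depth,depth],-1)
    return d@Rw.T+p
def proj(C,P):
    K,Rw,p=C; q=(np.asarray(P)-p)@Rw; return (q[...,:2]/q[...,2:])*[K[0,0],K[1,1]]+[K[0,2],K[1,2]]
def save(n,im): cv2.imwrite(n,im[...,::-1])
E
python3 - <<'E'
from h import *
o=ctrl.observe(); print(o)
for n in ["top","side"]:
    C=cam(n); im,d=ctrl.read_camera(n); W=cloud(n,d,C); save(f"pics/{n}1.png",im); np.savez(f"{n}1.npz",im=im,d=d,W=W)
    print(n,"campos",C[2])
    for q in ["pot","spare","press_handle","press_ram_pad","press_pins","press_nest","beaker","bottle","wellplate"]:
        for r in ctrl.search_frame(n,q)[:3]:
            u,v=np.round(r["uv"]).astype(int); print(q,round(r["confidence"],2),u,v,np.round(W[v,u],3))
E
```

```text
pics
{'time_s': 0.0, 'q': array([ 1.17191573,  0.4777897 ,  0.02239291,  1.55647211, -0.01152215,
        1.10928967, -0.08313051]), 'qvel': array([ 1.54973178e-05,  1.05985423e-03, -3.30091636e-04,  4.70797607e-04,
       -9.46955198e-04,  2.62457911e-05,  5.86338390e-04]), 'tau': array([-8.93077813e-04, -5.96463168e+01,  1.60726983e+00, -2.81205028e+01,
        1.23990630e-02,  9.38409416e-03, -6.64696313e-05]), 'tcp_pos': array([ 0.19328818, -0.64604464,  0.19672505]), 'tcp_rot': array([-3.13976807e+00,  1.40687575e-04,  2.90714485e-01]), 'ft_force': array([-0.34457904,  0.78410128,  0.16764743]), 'moment': array([ 0.01207948, -0.00880381, -0.00306944]), 'grasp_force': 0.0, 'opening': 0.9983944789402053}
top campos [ 4.52022976e-01 -5.08584962e-04  1.58187581e+00]
pot 0.51 199 231 [0.505 0.39  0.035]
pot 0.44 218 214 [0.56  0.325 0.038]
pot 0.42 204 185 [0.66  0.371 0.038]
spare 0.51 220 254 [0.426 0.319 0.041]
press_handle 0.63 319 171 [ 0.66  -0.017  0.268]
press_pins 0.87 326 232 [ 0.484 -0.032  0.249]
press_pins 0.51 320 172 [ 0.658 -0.02   0.266]
press_nest 0.97 327 234 [ 0.478 -0.035  0.251]
beaker 0.84 429 213 [ 0.545 -0.395  0.004]
beaker 0.52 418 243 [ 0.444 -0.324  0.128]
bottle 0.55 417 245 [ 0.438 -0.32   0.13 ]
bottle 0.34 218 210 [0.573 0.323 0.045]
wellplate 0.76 261 190 [0.64  0.181 0.018]
side campos [0.20034978 0.69217955 0.95268815]
pot 0.89 258 319 [0.565 0.348 0.043]
pot 0.79 229 346 [0.584 0.442 0.042]
pot 0.73 264 352 [0.5   0.412 0.044]
spare 0.86 304 342 [0.431 0.337 0.036]
press_handle 0.62 301 173 [ 0.808 -0.251 -0.   ]
press_ram_pad 0.61 352 233 [ 0.47  -0.002  0.094]
press_pins 0.87 354 220 [ 0.472 -0.01   0.143]
press_nest 0.74 352 225 [ 0.474 -0.005  0.124]
beaker 0.65 379 157 [ 0.557 -0.409  0.074]
bottle 0.74 401 180 [ 0.431 -0.302  0.097]
wellplate 0.57 271 271 [0.634 0.195 0.021]
```

View pics/top1.png

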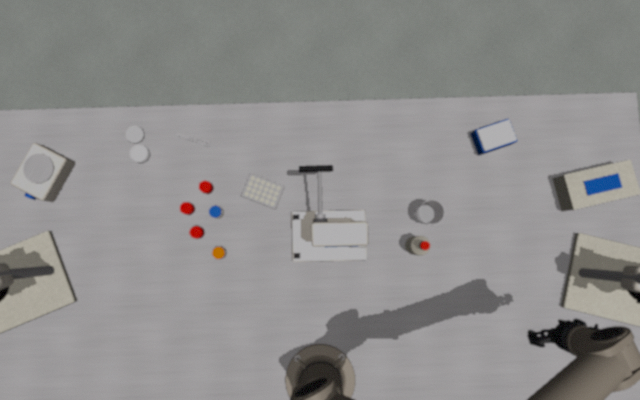

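View pics/side1.png

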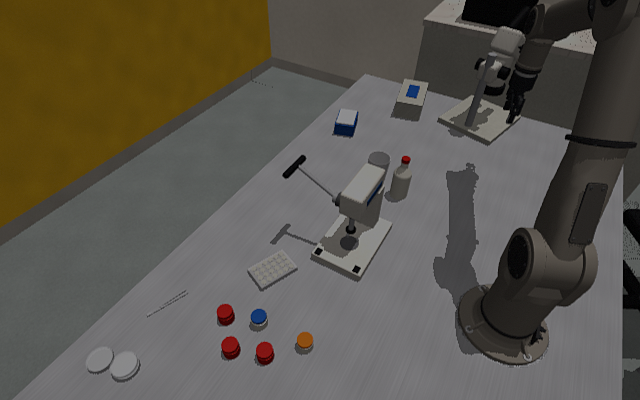

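The top view shows the blue lid at (216,212), red look-alikes at (206,187), (187,208) and (196,232), and orange at (219,253). The press plate is around (330,235) with its open front to the left (+y world), and its handle bar is at (316,169). The side view agrees, with blue at (258,317). Next I'll fit the press and pot poses.

```bash
python3 - <<'E'
from h import *
D={n:np.load(f"{n}1.npz") for n in ["top","side"]}
for n,d in D.items():
    W=d["W"]; im=d["im"].astype(int); ok=d["d"]>0
    r,g,b=im[...,0],im[...,1],im[...,2]
    blue=ok&(b>r+50)&(b>g+25)&(W[...,2]<.06)&(W[...,2]>.025)&(W[...,0]>.45)&(W[...,0]<.7)&(W[...,1]>.2)&(W[...,1]<.5)
    P=W[blue]; print(n,"blue",len(P),P.mean(0),np.median(P[:,2]),(P.max(0)+P.min(0))/2,np.ptp(P,0))
    for lab,zl,zh in [("plate",.022,.038),("headtop",.24,.26)]:
        m=ok&(abs(W[...,2]-(zl+zh)/2)<(zh-zl)/2)&(abs(W[...,0]-.48)<.14)&(W[...,1]>-.22)&(W[...,1]<.13)
        if lab=="plate": m&=W[...,1]<.12
        m=cv2.morphologyEx(m.astype(np.uint8),cv2.MORPH_OPEN,np.ones((3,3)))>0
        P=W[m]
        if len(P)>10:
            print(n,lab,len(P),"z",np.median(P[:,2]),"rect",cv2.minAreaRect((P[:,:2]*1000).astype(np.float32)),P.min(0),P.max(0))
    m=ok&(W[...,2]>.23)&(W[...,2]<.3)&(W[...,0]>.61)&(W[...,0]<.72)&(abs(W[...,1])<.12)
    P=W[m]
    if len(P)>5: print(n,"bar",len(P),np.median(P,0),cv2.minAreaRect((P[:,:2]*1000).astype(np.float32)),np.percentile(P[:,2],[5,95]))
im=D["side"]["im"]
save("pics/crop_side.png",cv2.resize(im[145:285,250:400],(750,700))[:600])
E
```

```text
top blue 110 [0.56992136 0.33424687 0.04356471] 0.043593967108097265 [0.56905591 0.3353988  0.04217513] [0.03754055 0.03958643 0.01927795]
top plate 2083 z 0.030052170871514017 rect ((477.6319580078125, -46.600730895996094), (248.8213653564453, 169.56112670898438), 89.58165740966797) [ 0.39213454 -0.17146946  0.02200961] [0.5630115  0.0777012  0.03798816]
top headtop 1323 z 0.24950630297113374 rect ((530.1995849609375, -74.40997314453125), (163.16159057617188, 175.4296417236328), 88.31397247314453) [ 0.44295498 -0.1537164   0.2401449 ] [0.61950215 0.00945237 0.25809971]
top bar 305 [ 0.66372443 -0.01567912  0.27180566] ((644.1299438476562, -9.189586639404297), (66.88264465332031, 99.47821807861328), 1.7378027439117432) [0.24754017 0.27782552]
side blue 172 [0.57152674 0.33947696 0.04209702] 0.041959152239759545 [0.57120025 0.33933018 0.04183459] [0.03937758 0.03989721 0.00747295]
side plate 2702 z 0.028993366753322314 rect ((479.90179443359375, -41.10173034667969), (252.00523376464844, 170.5032196044922), 89.48548889160156) [ 0.39439661 -0.16640006  0.0220464 ] [0.56600109 0.08535144 0.03796988]
side headtop 971 z 0.24873338760331642 rect ((478.8133544921875, -65.5701904296875), (165.52561950683594, 69.05159759521484), 89.40470886230469) [ 0.44395655 -0.14825563  0.24011329] [0.51370332 0.01714786 0.25325536]
side bar 285 [ 0.66293386 -0.00712116  0.26911297] ((664.4474487304688, 2.6690673828125), (88.02883911132812, 78.16506958007812), 56.0125846862793) [0.24360628 0.27481719]
```

View pics/crop_side.png

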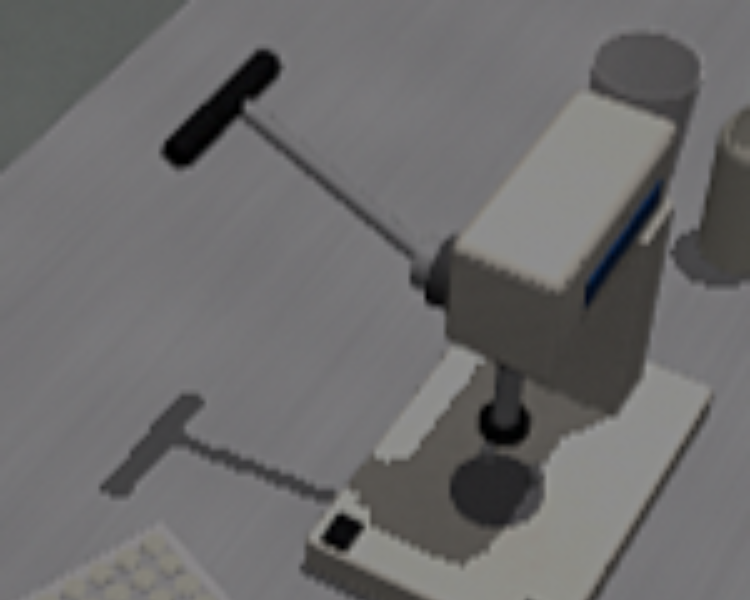

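The side crop shows the handle bar, head, ram pad and grey nest disc unobstructed. The two cameras disagree by about 5 mm in y, so I average them and refine with the wrist camera. First, IK planning.

```bash
cat >> h.py <<'E'
def ori(az,tilt,flip=1):
    a,t=np.radians([az,tilt]); d=np.array([np.cos(a),np.sin(a),0])
    z=np.sin(t)*d-np.cos(t)*np.array([0,0,1]); y=flip*np.array([-d[1],d[0],0]); x=np.cross(y,z)
    return R.from_matrix(np.stack([x,y,z],1)).as_euler('xyz'),z
E
python3 - <<'E'
from h import *
pot=np.array([.5705,.337,.006]); pl=np.array([.479,.030,.036]); hd=np.array([.669,-.011,.28])
g=ctrl.tcp_to_grasp; print(g)
q0=ctrl.observe()["q"]
def tcp(p,z,t): # pad centre above p.xy at height set so tip z = p.z
    return np.array([p[0],p[1],p[2]])+np.array([z[0],z[1],0])*.022
for fl in (1,-1):
  for az in (-90,-60,-120,30,60,90,0):
    for t in (35,):
        o,z=ori(az,t,fl); a=ctrl.ik(tcp(pot,z,t),o); b=ctrl.ik(tcp(pot,z,t)-.12*z,o)
        print("pot",fl,az,None if a is None else np.round(a,2),b is not None)
  for az in (-90,):
    for t in (30,35,40,45):
        o,z=ori(az,t,fl)
        P=[pl+np.array([0,0,0]),pl+[0,-.05,0],pl+[0,.12,.05],pl+[0,.02,.15]]
        r=[ctrl.ik(p,o) for p in P]; print("pl",fl,t,[None if x is None else np.round(x,2) for x in r])
  for az in (0,90):
    o,z=ori(az,0,fl); print("hd",fl,az,[None if (x:=ctrl.ik(hd+[dx,0,dz],o)) is None else np.round(x,2) for dx,dz in ((0,0.04),(0.015,-.065),(0,-.135))])
E
```

```text
0.0187
pot 1 -90 [-0.35  1.09 -0.87  1.36  0.99  1.69 -1.37] True
pot 1 -60 [-0.28  1.06 -1.01  1.6   1.29  1.62 -1.13] True
pot 1 -120 [-0.36  1.11 -0.73  1.17  0.69  1.72 -1.63] True
pot 1 30 [ 0.23  0.98 -1.19  2.14  1.96  0.86 -0.06] True
pot 1 60 [ 0.41  1.   -1.19  2.07  1.66  0.48  0.82] True
pot 1 90 [-0.12  0.7  -0.3   1.9  -0.87  0.51 -2.71] True
pot 1 0 [-0.38  0.68 -0.59  2.08  1.65  0.77 -0.68] True
pl 1 30 [array([ 0.  ,  0.63, -0.68,  2.03,  0.88,  1.18, -1.24]), array([ 0.05,  0.59, -0.62,  2.07,  0.9 ,  1.11, -1.17]), array([-0.01,  0.74, -0.98,  1.86,  0.87,  1.47, -1.37]), array([ 0.24,  0.51, -1.04,  1.91,  0.78,  1.48, -1.11])]
pl 1 35 [array([-0.06,  0.67, -0.66,  2.01,  0.9 ,  1.26, -1.29]), array([-0.03,  0.63, -0.58,  2.06,  0.92,  1.18, -1.23]), array([-0.04,  0.81, -1.  ,  1.83,  0.92,  1.59, -1.43]), array([ 0.2 ,  0.58, -1.06,  1.89,  0.84,  1.59, -1.19])]
pl 1 40 [array([-0.12,  0.72, -0.64,  1.99,  0.93,  1.34, -1.34]), array([-0.1 ,  0.67, -0.55,  2.04,  0.94,  1.25, -1.28]), array([-0.09,  0.86, -0.99,  1.8 ,  0.94,  1.68, -1.46]), array([ 0.13,  0.62
[... 1695 characters left out ...]
19,  1.79,  1.04,  1.83,  1.6 ]), array([ 0.21,  0.71, -1.19,  1.88,  0.94,  1.76,  1.84])]
pl -1 45 [array([ 0.19,  1.09, -1.2 ,  1.94,  1.21,  1.87,  1.57]), array([ 0.28,  1.07, -1.2 ,  1.99,  1.25,  1.84,  1.62]), array([-0.13,  0.91, -0.99,  1.77,  0.97,  1.78,  1.64]), array([ 0.16,  0.77, -1.19,  1.86,  0.97,  1.87,  1.78])]
hd -1 0 [array([ 0.22,  0.42, -0.43,  1.39,  0.17,  1.37, -1.78]), array([ 0.17,  0.5 , -0.36,  1.49,  0.19,  1.18, -1.79]), array([ 0.16,  0.54, -0.33,  1.6 ,  0.19,  1.03, -1.8 ])]
hd -1 90 [array([ 0.36,  0.46, -0.66,  1.38,  0.28,  1.4 , -0.29]), array([ 0.36,  0.56, -0.65,  1.48,  0.35,  1.22, -0.34]), array([ 0.35,  0.59, -0.63,  1.59,  0.38,  1.09, -0.37])]
```

```bash
python3 - <<'E'
from h import *
o,z=ori(-90,35)
p=ctrl.observe()["tcp_pos"]
ctrl.move_straight([p[0],p[1],.45],speed=.3)
pot=np.array([.5705,.337,.006]); tc=pot+np.array([z[0],z[1],0])*.022
q=ctrl.ik(tc-.17*z+[0,0,.25],o); print(q)
ctrl.move_joints(q)
ctrl.gripper_to(.75,30)
ctrl.move_straight(tc-.17*z,speed=.25)
C=cam("wrist"); im,d=ctrl.read_camera("wrist"); W=cloud("wrist",d,C); save("pics/w1.png",im)
i=im.astype(int); b=(d>0)&(i[...,2]>i[...,0]+50)&(i[...,2]>i[...,1]+25)&(W[...,2]>.03)&(W[...,2]<.055)
P=W[b]; top=P[P[:,2]>np.percentile(P[:,2],60)-.003]
print(b.sum(),P.min(0),P.max(0),(P.min(0)+P.max(0))/2,np.median(P,0),top.mean(0))
print(cv2.minEnclosingCircle((top[:,:2]*1000).astype(np.float32)))
print(ctrl.search_frame("wrist","pot"))
s=ctrl.observe(); print(s["time_s"],s["tcp_pos"],s["tcp_rot"],o,s["ft_force"],s["opening"])
E
```

```text
NoneTraceback (most recent call last):
  File "<stdin>", line 7, in <module>
ValueError: expected 7 finite numbers
```

```bash
python3 - <<'E'
from h import *
o,z=ori(-90,35)
pot=np.array([.5705,.337,.006]); tc=pot+np.array([z[0],z[1],0])*.022
for k in (0,.05,.1,.15,.2):
    q=ctrl.ik(tc-.17*z+[0,0,k],o); print(k,q)
od,_=ori(-90,0)
for P in ([.5,.3,.4],[.5,.33,.3],[.5,.3,.45]): print(P,ctrl.ik(P,od))
s=ctrl.observe();print(s["time_s"],s["q"],s["tcp_pos"])
E
```

```text
0 [-0.54386816  0.99315089 -0.78952189  1.07843486  0.85596212  1.88682882
 -1.24404607]
0.05 [-0.63241885  0.89900107 -0.58703973  1.04839473  0.71184293  1.87393389
 -1.14582279]
0.1 [-0.72783684  0.83065318 -0.38437452  1.00731351  0.5876765   1.88490703
 -1.04398946]
0.15 [-0.82477245  0.78663965 -0.18125273  0.95351916  0.47911378  1.91572689
 -0.94051518]
0.2 [-1.09007949  0.79290834  0.43212983  0.90635992  0.15511136  1.90538759
 -0.69168483]
[0.5, 0.3, 0.4] [ 0.08955386  0.34442354 -0.98966145  1.43724314  0.28661506  1.51238709
 -0.8892171 ]
[0.5, 0.33, 0.3] [ 0.1985603   0.60145169 -1.33952421  1.55698164  0.58796584  1.45222153
 -1.17273302]
[0.5, 0.3, 0.45] [ 0.25293553  0.49399778 -1.394009    1.32948481  0.49010547  1.70059431
 -1.04872061]
1.9917 [ 1.15752154  0.37820944  0.04674225  1.15585668 -0.01730661  1.61077044
 -0.07958318] [ 0.19341467 -0.64613236  0.44804666]
```

```bash
python3 - <<'E'
from h import *
o,z=ori(-90,35); od,_=ori(-90,0)
pot=np.array([.5705,.337,.006]); tc=pot+np.array([z[0],z[1],0])*.022
ctrl.move_pose([.5,.3,.4],od)
ctrl.gripper_to(.75,30)
ctrl.move_pose(tc-.16*z+[0,0,.03],o)
ctrl.dwell(.2)
C=cam("wrist"); im,d=ctrl.read_camera("wrist"); W=cloud("wrist",d,C); save("pics/w1.png",im)
i=im.astype(int); b=(d>0)&(i[...,2]>i[...,0]+50)&(i[...,2]>i[...,1]+25)&(W[...,2]>.03)&(W[...,2]<.055)
s=ctrl.observe(); print(s["time_s"],s["q"],s["tcp_pos"],s["tcp_rot"],o,s["ft_force"],s["opening"])
print(ctrl.search_frame("wrist","pot"))
P=W[b]; print(b.sum())
top=P[P[:,2]>np.percentile(P[:,2],60)-.003]
print(P.min(0),P.max(0),(P.min(0)+P.max(0))/2,np.median(P,0),top.mean(0))
print(cv2.minEnclosingCircle((top[:,:2]*1000).astype(np.float32)))
E
```

```text
7.1917 [-0.5639422   0.94260175 -0.71639098  1.08109284  0.79788348  1.87643835
 -1.20706522] [0.57195502 0.41499394 0.1692427 ] [3.13859234 0.60884168 1.56627659] [3.14159265 0.61086524 1.57079633] [ 0.17212551 -0.34996132  0.27472244] 0.7487308297640145
[{'uv': [331.4, 69.6], 'confidence': 0.8}, {'uv': [234.3, 102.3], 'confidence': 0.76}, {'uv': [315.4, 155.3], 'confidence': 0.71}, {'uv': [400.0, 130.1], 'confidence': 0.61}]
967
[0.5492626  0.31693126 0.04002885] [0.5901688  0.35857866 0.04505209] [0.5697157  0.33775496 0.04254047] [0.56980934 0.33962307 0.04316658] [0.57000187 0.33937873 0.04315488]
((569.8058471679688, 337.771484375), 20.980226516723633)
```

View pics/w1.png

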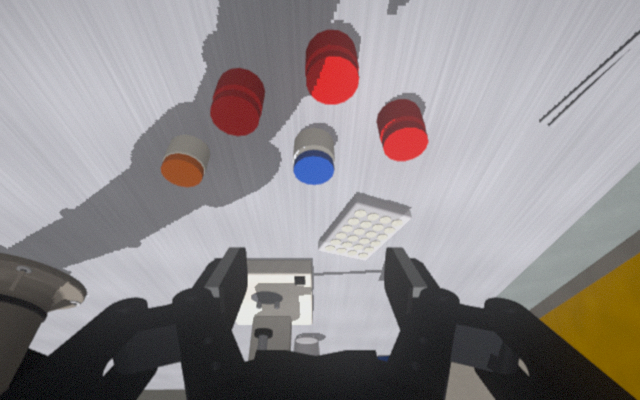

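The wrist view shows the blue pot at (315,155) with the reds and orange around it and the press below. Its measured centre is (0.570, 0.338), radius 21 mm, top 43 mm, which matches all three cameras. I'll grasp it now.

```bash
python3 - <<'E'
from h import *
o,z=ori(-90,35)
pot=np.array([.5698,.3378,.005]); tc=pot+np.array([z[0],z[1],0])*.0235
ctrl.move_straight(tc-.05*z,o,speed=.15)
s=ctrl.observe(); e=s["tcp_pos"]-(tc-.05*z); print("err",e)
h=ctrl.move_straight(tc-np.clip(e,-.003,.003),speed=.06,guard=8)
s=ctrl.observe(); print(h,s["tcp_pos"]-tc,s["ft_force"])
ctrl.gripper_to(0.0,35)
s=ctrl.observe(); print(s["opening"],s["grasp_force"],s["tcp_pos"],s["ft_force"])
p=s["tcp_pos"]; 
ctrl.move_straight([p[0],p[1],p[2]+.06],speed=.12)
C=cam("wrist"); im,d=ctrl.read_camera("wrist"); save("pics/w2.png",im); np.savez("w2.npz",W=cloud("wrist",d,C),im=im)
s=ctrl.observe(); print(s["time_s"],s["opening"],s["grasp_force"],s["tcp_pos"],s["tcp_rot"],s["ft_force"])
E
```

```text
err [7.68376638e-05 1.16353110e-03 9.33940576e-04]
False [-4.30653829e-05 -6.10506941e-04 -6.03783677e-04] [ 0.07362975  0.01303173 -0.35820731]
0.45615871621811266 34.920260310173035 [0.56982347 0.3237775  0.00463237] [-0.26914573  1.19854267  3.06255211]
10.3667 0.45762182457703393 35.27991771697998 [0.56965757 0.32337252 0.06421098] [-3.1411414   0.61152376  1.57112397] [-0.83541968 -0.23363261 -1.28701803]
```

View pics/w2.png

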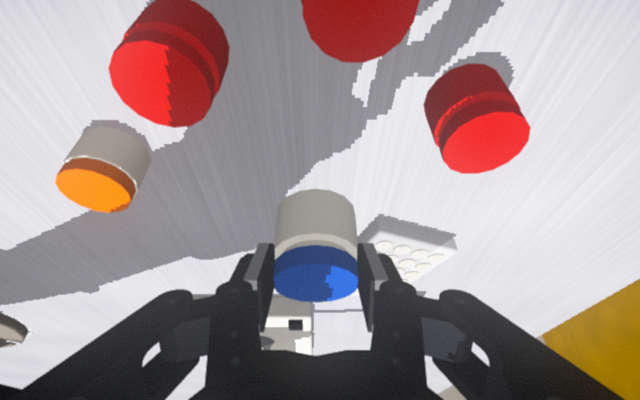

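The pot is held upright at about (315,245), and the neighbours are untouched. I'll carry it to just in front of the press and refine the press pose with the wrist camera.

```bash
python3 - <<'E'
from h import *
D=np.load("w2.npz"); W=D["W"]; i=D["im"].astype(int); b=(i[...,2]>i[...,0]+50)&(i[...,2]>i[...,1]+25)&(abs(W[...,2]-.1)<.02)
P=W[b]; print("held lid",P.min(0),P.max(0),np.median(P[:,2]))
o,z=ori(-90,35)
p=ctrl.observe()["tcp_pos"]
ctrl.move_straight([p[0],p[1],.12],speed=.2)
ctrl.move_straight([.479,.14,.14],o,speed=.25)
ctrl.dwell(.2)
C=cam("wrist"); im,d=ctrl.read_camera("wrist"); W=cloud("wrist",d,C); save("pics/w3.png",im); np.savez("w3.npz",W=W,im=im)
for q in ("press_nest","press_pins","press_ram_pad"):
    for r in ctrl.search_frame("wrist",q)[:2]:
        u,v=np.round(r["uv"]).astype(int); print(q,r["confidence"],u,v,W[v,u])
m=(d>0)&(abs(W[...,2]-.03)<.006)&(abs(W[...,0]-.48)<.14)&(W[...,1]<.11)&(W[...,1]>-.25)
m=cv2.morphologyEx(m.astype(np.uint8),cv2.MORPH_OPEN,np.ones((3,3)))>0
P=W[m]; print("plate",len(P),np.median(P[:,2]),P.min(0),P.max(0),cv2.minAreaRect((P[:,:2]*1000).astype(np.float32)))
# dark disc on plate
v=im.max(-1); dk=m&(W[...,1]>-.06)&(W[...,1]<.04)&(abs(W[...,0]-.48)<.06)
print("plate grey pct",np.percentile(v[dk],[5,25,50,75,95]) if dk.any() else None)
s=ctrl.observe(); print(s["time_s"],s["opening"],s["grasp_force"],s["tcp_pos"],s["tcp_rot"],s["ft_force"])
E
```

```text
held lid [0.54998563 0.31721064 0.09310437] [0.58969292 0.35928943 0.1043989 ] 0.10302483373947025
press_nest 0.87 314 189 [0.47815635 0.17603915 0.13570615]
press_nest 0.6 318 246 [0.48003131 0.17608905 0.16927531]
press_pins 0.97 316 190 [0.47916981 0.17687163 0.13710388]
press_ram_pad 0.87 318 319 [ 0.48145073 -0.00713655  0.13811712]
plate 7553 0.03008337493521651 [ 0.39354758 -0.07102784  0.0240288 ] [0.5641682  0.08268249 0.03599157] ((478.9400939941406, 6.088142395019531), (152.97982788085938, 169.8166046142578), 89.57131958007812)
plate grey pct [149. 152. 163. 237. 239.]
12.1667 0.45892008530797246 35.37566363811493 [0.47902538 0.14048578 0.13979814] [-3.14125632  0.61056534  1.57142883] [-0.10884566  0.03747277 -0.79888208]
```

View pics/w3.png

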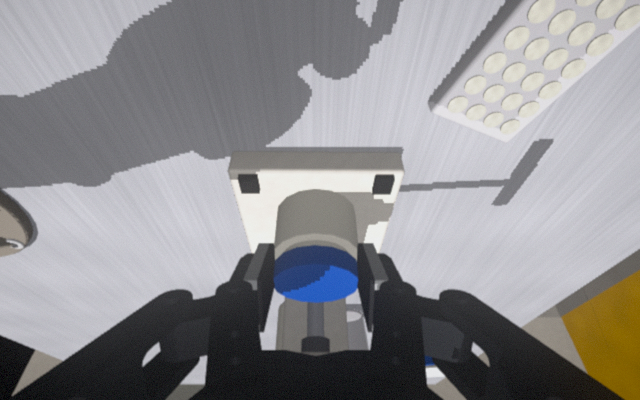

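The plate front edge and angle give the nest at (0.479, −0.0125), consistent with the earlier estimate. The pot is held in front of it. Next I set it down 45 mm in front and push it in.

```bash
python3 - <<'E'
from h import *
o,z=ori(-90,35)
ctrl.move_straight([.479,.075,.075],o,speed=.15)
ctrl.move_straight([.479,.018,.042],o,speed=.1)
h=ctrl.move_straight([.479,.018,.0325],o,speed=.02,guard=4)
s=ctrl.observe(); print(h,s["tcp_pos"],s["ft_force"],s["time_s"])
ctrl.gripper_to(.68)
ctrl.move_straight(s["tcp_pos"]-.09*z,o,speed=.15)
ctrl.gripper_to(.3)
ctrl.dwell(.1)
C=cam("wrist"); im,d=ctrl.read_camera("wrist"); W=cloud("wrist",d,C); save("pics/w4.png",im)
i=im.astype(int); b=(d>0)&(i[...,2]>i[...,0]+50)&(i[...,2]>i[...,1]+25)&(abs(W[...,2]-.073)<.01)&(W[...,1]>-.03)
P=W[b]; print(b.sum(),P.min(0),P.max(0),(P.min(0)+P.max(0))/2,np.median(P[:,2]))
s=ctrl.observe(); print(s["time_s"],s["opening"],s["tcp_pos"],s["ft_force"])
E
```

```text
True [0.47925929 0.01815077 0.03410877] [ 0.62521077 -0.08816263  3.05112878] 14.1667
1395 [0.45856214 0.01309695 0.070334  ] [0.49872155 0.05345865 0.07397352] [0.47864185 0.0332778  0.07215376] 0.07265702743973049
15.8083 0.30014037394708104 [0.47923609 0.06975452 0.10776868] [0.22956774 0.75625981 0.72053646]
```

View pics/w4.png

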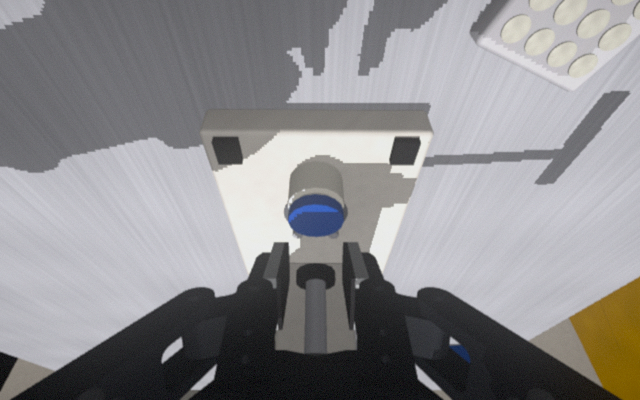

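The pot stands upright on the plate at (0.479, 0.033) with its lid still proud (top 43 mm above the plate). Now the push.

```bash
python3 - <<'E'
from h import *
o,z=ori(-90,35)
ctrl.move_straight([.479,.10,.10],o,speed=.15)
ctrl.move_straight([.479,.085,.0365],o,speed=.12)
s=ctrl.observe(); print(s["tcp_pos"],s["ft_force"])
h=ctrl.move_straight([.479,.024,.0365],o,speed=.04,guard=6)
s=ctrl.observe(); print(h,s["tcp_pos"],s["ft_force"])
if not h:
    h=ctrl.move_straight([.479,.004,.0365],o,speed=.015,guard=3)
    s=ctrl.observe(); print(h,s["tcp_pos"],s["ft_force"])
for n in ("wrist","side"):
    C=cam(n); im,d=ctrl.read_camera(n); W=cloud(n,d,C); np.savez(f"{n}5.npz",im=im,W=W)
    if n=="side": save("pics/s5.png",cv2.resize(im[170:270,290:410],(720,600),interpolation=cv2.INTER_CUBIC))
    i=im.astype(int); b=(d>0)&(i[...,2]>i[...,0]+40)&(i[...,2]>i[...,1]+20)&(abs(W[...,2]-.070)<.012)&(W[...,1]>-.06)&(W[...,1]<.06)
    P=W[b]; print(n,b.sum(),P.min(0),P.max(0),(P.min(0)+P.max(0))/2,np.median(P[:,2])) if b.any() else print(n,0)
print(ctrl.observe()["time_s"])
E
```

```text
[0.47901202 0.08521068 0.036455  ] [ 0.0726382   1.24360168 -0.78720615]
False [0.47901348 0.02423855 0.03647914] [0.08357256 0.07666003 0.11662535]
False [0.47900523 0.00409546 0.03649282] [-0.23496715 -0.30960466 -0.09521109]
wrist 2462 [ 0.46255556 -0.01958297  0.0627281 ] [0.49493316 0.02229097 0.07768346] [0.47874436 0.001354   0.07020578] 0.07248617186985487
side 36 [ 0.46121059 -0.0162245   0.06871581] [0.48683811 0.01089454 0.07454442] [ 0.47402435 -0.00266498  0.07163011] 0.07199770202953382
20.1167
```

View pics/s5.png

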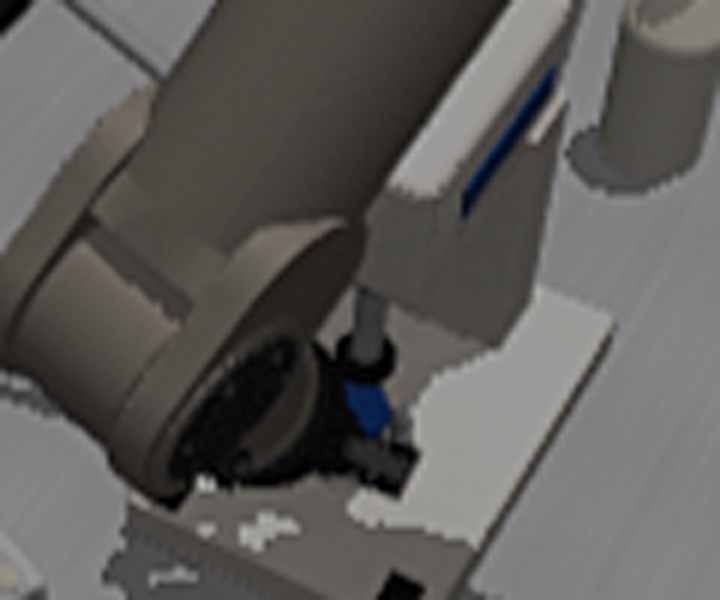

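```bash
python3 - <<'E'
from h import *
D=np.load("wrist5.npz"); W=D["W"]; im=D["im"]; i=im.astype(int)
b=(i[...,2]>i[...,0]+40)&(i[...,2]>i[...,1]+20)&(abs(W[...,2]-.070)<.012)&(W[...,1]>-.06)&(W[...,1]<.06)
for y in np.arange(-.02,.024,.004):
    k=b&(abs(W[...,1]-y)<.002); print(round(y,3),k.sum(),np.round(np.percentile(W[k][:,2],[10,50,90]),4),np.round([W[k][:,0].min(),W[k][:,0].max()],4)) if k.any() else None
save("pics/w5.png",im)
E
```

```text
-0.02 12 [0.0723 0.0725 0.0728] [0.4739 0.487 ]
-0.016 107 [0.0723 0.0726 0.0729] [0.4657 0.4925]
-0.012 144 [0.0724 0.0727 0.073 ] [0.4626 0.4949]
-0.008 174 [0.0723 0.0727 0.073 ] [0.4632 0.4943]
-0.004 169 [0.0724 0.0727 0.073 ] [0.4637 0.494 ]
0.0 164 [0.0724 0.0727 0.073 ] [0.4637 0.4933]
0.004 189 [0.0723 0.0727 0.073 ] [0.4646 0.493 ]
0.008 178 [0.0723 0.0727 0.073 ] [0.4649 0.4928]
0.012 192 [0.0724 0.0727 0.073 ] [0.4656 0.492 ]
0.016 357 [0.0653 0.0722 0.0729] [0.4659 0.4917]
0.02 772 [0.0646 0.0686 0.0724] [0.4682 0.4916]
```

View pics/w5.png

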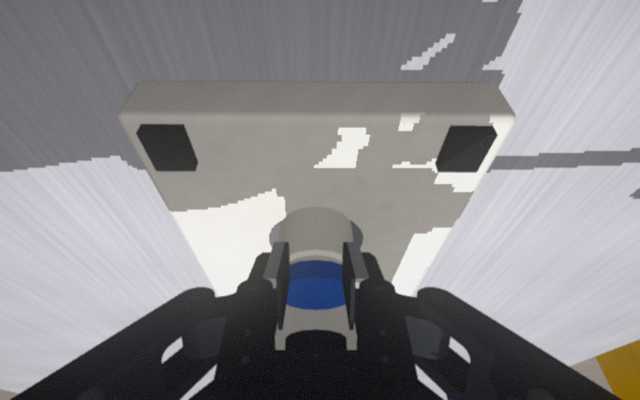

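```bash
python3 - <<'E'
from h import *
s=ctrl.observe(); print(s["opening"],s["grasp_force"],s["tcp_pos"],s["tcp_rot"],s["ft_force"],s["time_s"])
C=cam("wrist"); print(C[2])
D=np.load("wrist5.npz"); W=D["W"]; im=D["im"]
for (u,v) in [(283,250),(283,280),(283,310),(270,262),(268,300),(350,250),(350,290),(363,262),(290,218),(316,215),(316,240),(245,270),(316,340)]: print(u,v,im[v,u],np.round(W[v,u],4))
E
```

```text
0.29937864417978716 0.2225116523914039 [0.47897773 0.00402967 0.03647181] [-3.14150928  0.61089529  1.57089469] [ 0.03271253 -0.02114121  0.12940867] 20.1167
[0.47874264 0.1625064  0.14082666]
283 250 [68 65 64] [0.4647 0.0402 0.069 ]
283 280 [50 48 45] [0.4659 0.0437 0.0846]
283 310 [38 36 40] [0.4659 0.0358 0.0936]
270 262 [90 90 91] [0.4605 0.0463 0.0781]
268 300 [47 48 47] [0.4638 0.0635 0.1008]
350 250 [82 82 80] [0.4938 0.0396 0.0686]
350 290 [41 41 43] [0.4915 0.0494 0.0913]
363 262 [77 79 79] [0.4976 0.0476 0.0788]
290 218 [131 127 122] [0.4647 0.0175 0.0353]
316 215 [135 132 124] [0.4791 0.0223 0.0368]
316 240 [135 133 126] [0.479  0.0213 0.052 ]
245 270 [241 242 237] [ 0.4268 -0.0544  0.0302]
316 340 [20 15 22] [0.479  0.0023 0.0955]
```

```bash
python3 - <<'E'
from h import *
C=cam("wrist"); t=ctrl.observe()["tcp_pos"]; o,z=ori(-90,35)
print("TCP proj",proj(C,t),"back 2,4,6cm",[proj(C,t-z*k).round(0) for k in (.02,.04,.06)])
D=np.load("wrist5.npz"); W=D["W"]; 
for c in (272,278,283):
  for v in range(236,300,6):
    q=W[v,c]-t; print(c,v,np.round(W[v,c],4),"axial",round(q@z,4),"perp",round(q@np.array([0,.819,-.574]),4))
print(ctrl.calibration("wrist")["T_tool_cam"])
E
```

```text
TCP proj [315.86820917 233.21414974] back 2,4,6cm [array([316., 247.]), array([316., 265.]), array([316., 288.])]
272 236 [ 0.4518 -0.0071  0.0312] axial 0.0107 perp -0.0061
272 242 [ 0.451  -0.0143  0.0311] axial 0.0149 perp -0.0119
272 248 [0.4596 0.0391 0.0673] axial -0.0454 perp 0.011
272 254 [0.4604 0.0422 0.0721] axial -0.0511 perp 0.0108
272 260 [0.4612 0.0461 0.0771] axial -0.0574 perp 0.0112
272 266 [0.4619 0.0494 0.0815] axial -0.0629 perp 0.0113
272 272 [0.4624 0.0514 0.085 ] axial -0.0669 perp 0.0109
272 278 [0.4628 0.0529 0.0882] axial -0.0704 perp 0.0103
272 284 [0.4638 0.0581 0.0929] axial -0.0772 perp 0.0119
272 290 [0.4643 0.0604 0.0961] axial -0.0812 perp 0.012
272 296 [0.4647 0.0622 0.0989] axial -0.0845 perp 0.0118
278 236 [ 0.4554 -0.0078  0.0307] axial 0.0115 perp -0.0064
278 242 [0.4616 0.0355 0.062 ] axial -0.0389 perp 0.0111
278 248 [0.462  0.0374 0.0663] axial -0.0435 perp 0.0102
278 254 [0.4628 0.0416 0.0717] axial -0.0505 perp 0.0105
278 260 [0.4635 0.0454 0.0767] axial -0.0567 perp 0.0108
278 266 [0.4641 0.0483 0.0809] axial -0.0618 perp 0.0108
278 272 [0
[... 468 characters left out ...]
0.0726] axial -0.052 perp 0.0113
283 260 [0.4656 0.0454 0.0767] axial -0.0567 perp 0.0108
283 266 [0.466  0.0477 0.0806] axial -0.0612 perp 0.0105
283 272 [0.4659 0.0459 0.0822] axial -0.0615 perp 0.008
283 278 [0.466  0.0445 0.0841] axial -0.0622 perp 0.0058
283 284 [0.466  0.0435 0.0862] axial -0.0634 perp 0.0038
283 290 [0.466  0.0419 0.088 ] axial -0.0639 perp 0.0014
283 296 [0.466  0.0402 0.0897] axial -0.0644 perp -0.0009
[[-2.69581661e-04 -9.61266477e-01 -2.75620550e-01  6.99557695e-02]
 [ 9.99999959e-01 -2.86682027e-04  2.17551714e-05 -2.34216628e-04]
 [-9.99279748e-05 -2.75620532e-01  9.61266515e-01 -1.76383104e-01]
 [ 0.00000000e+00  0.00000000e+00  0.00000000e+00  1.00000000e+00]]
```

The depth data puts the visible fingertips about 38 mm behind the reported TCP, so the tips would have been pushing on the lid rather than the wall. I'll back off, shut the gripper and check this before pushing further.

```bash
python3 - <<'E'
from h import *
o,z=ori(-90,35); pp=np.array([0,.819,-.574])
D=np.load("w2.npz"); W=D["W"]; t=np.array([.56966,.32337,.06421])
for c in (262,268,365): 
  for v in (236,240,244,248,256,264): q=W[v,c]-t; print("w2",c,v,D["im"][v,c],np.round(W[v,c],4),"ax",round(q@z,4),"perp",round(q@pp,4))
ctrl.move_straight([.479,.075,.0365],speed=.15)
ctrl.gripper_to(0.0)
C=cam("wrist"); im,d=ctrl.read_camera("wrist"); W=cloud("wrist",d,C); t=ctrl.observe()["tcp_pos"]; save("pics/w6.png",im); np.savez("w6.npz",im=im,W=W)
Q=W-t; ax=Q@z; pe=Q@pp; m=(d>0)&(abs(Q[...,0])<.03)&(abs(pe)<.02)&(ax<.01)&(ax>-.09)&(W[...,2]>.032)&(W[...,1]>.06)
v,u=np.nonzero(m); print("finger px",m.sum(),"axial pct",np.percentile(ax[m],[0,1,50,99,100]),"rows",v.min(),v.max(),"x",Q[m][:,0].min(),Q[m][:,0].max())
s=ctrl.observe(); print(s["time_s"],s["opening"],t,s["ft_force"])
i=im.astype(int); b=(d>0)&(i[...,2]>i[...,0]+40)&(i[...,2]>i[...,1]+20)&(W[...,2]>.06)&(W[...,2]<.08)&(W[...,1]<.04)
P=W[b]; print("pot",b.sum(),P.min(0),P.max(0),(P.min(0)+P.max(0))/2,np.median(P[:,2]))
E
```

```text
w2 262 236 [139 142 145] [ 5.184e-01  2.203e-01 -1.000e-04] ax 0.1118 perp -0.0475
w2 262 240 [140 140 146] [5.176e-01 2.137e-01 2.000e-04] ax 0.1154 perp -0.0531
w2 262 244 [ 98  98 100] [0.5453 0.3553 0.0915] ax -0.0407 perp 0.0105
w2 262 248 [93 96 96] [0.546  0.3583 0.0954] ax -0.0456 perp 0.0107
w2 262 256 [95 96 97] [0.5473 0.363  0.102 ] ax -0.0537 perp 0.0107
w2 262 264 [68 70 73] [0.5485 0.3674 0.1081] ax -0.0612 perp 0.0109
w2 268 236 [142 143 148] [ 5.241e-01  2.202e-01 -2.000e-04] ax 0.1119 perp -0.0475
w2 268 240 [143 143 147] [5.234e-01 2.136e-01 2.000e-04] ax 0.1154 perp -0.0531
w2 268 244 [87 86 88] [0.548  0.3555 0.0916] ax -0.0409 perp 0.0106
w2 268 248 [60 61 63] [0.5486 0.3576 0.095 ] ax -0.0449 perp 0.0104
w2 268 256 [48 49 49] [0.5499 0.3632 0.1022] ax -0.0539 perp 0.0108
w2 268 264 [53 54 57] [0.5501 0.3625 0.1055] ax -0.0563 perp 0.0084
w2 365 236 [136 134 138] [0.6146 0.2344 0.0091] ax 0.0962 perp -0.0412
w2 365 240 [137 136 141] [0.6145 0.2329 0.0124] ax 0.0943 perp -0.0443
w2 365 244 [100 102 103] [0.5922 0.3553 0.0916] ax -0.0407 perp 0.0105
w2 365 248 [ 97  98 100] [0.5915 0.3584 0.0955] ax -0.0457 perp 0.0107
w2 365 256 [64 65 66] [0.5904 0.3623 0.1017] ax -0.0531 perp 0.0104
w2 365 264 [61 63 68] [0.5892 0.3671 0.108 ] ax -0.061 perp 0.0107
finger px 7761 axial pct [-0.08999995 -0.08993572 -0.08106881 -0.04019823 -0.03742682] rows 242 361 x -0.029993473440572405 0.029991556394434182
21.1583 0.0029414028119076653 [0.47901345 0.07450946 0.03657703] [ 0.73073986  0.06405627 -0.69396739]
pot 129 [ 0.47541401 -0.01774456  0.07220832] [0.48198701 0.01451818 0.07325955] [ 0.47870051 -0.00161319  0.07273393] 0.0726418563115618
```

View pics/w6.png

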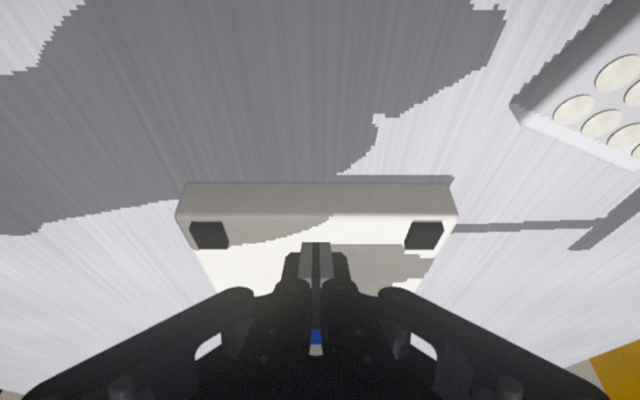

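Confirmed: with the fingers shut, the real tips lie 37 mm behind the reported TCP, and the shut image at (316,245) shows where they end. The pot is still upright with its lid proud at y≈0.001. I'll correct the tool offset and push low on the wall.

```bash
cat >> h.py <<'E'
TIP=.0375
def tip2tcp(p,z): return np.asarray(p)+TIP*z
E
python3 - <<'E'
from h import *
o,z=ori(-90,35)
ctrl.gripper_to(.3)
T=lambda y,zz: tip2tcp([.479,y,zz],z)
print(ctrl.ik(T(.0,.039),o) is not None)
ctrl.move_straight(T(.096,.039),o,speed=.12)
h=ctrl.move_straight(T(.022,.039),o,speed=.06,guard=6)
s=ctrl.observe(); print(h,s["tcp_pos"]-TIP*z,s["ft_force"])
if not h:
    f0=s["ft_force"]; y=.022
    h=ctrl.move_straight(T(.002,.039),o,speed=.012,guard=2.5)
    s=ctrl.observe(); print(h,s["tcp_pos"]-TIP*z,s["ft_force"])
C=cam("wrist"); im,d=ctrl.read_camera("wrist"); W=cloud("wrist",d,C); np.savez("w7.npz",im=im,W=W)
i=im.astype(int); b=(d>0)&(i[...,2]>i[...,0]+40)&(i[...,2]>i[...,1]+20)&(abs(W[...,2]-.070)<.012)&(W[...,1]<.04)
P=W[b]; print(b.sum(),P.min(0),P.max(0),(P.min(0)+P.max(0))/2,np.median(P[:,2]))
print(s["time_s"])
E
```

```text
True
False [0.47905481 0.02244104 0.0389647 ] [ 0.26032614  0.42841946 -0.10959874]
True [0.47900399 0.01148718 0.03868024] [0.14346316 1.58297722 0.8247592 ]
2421 [ 0.46015313 -0.01590792  0.06283565] [0.49733265 0.02130793 0.07317419] [0.47874289 0.00270001 0.06800492] 0.06998879127080333
24.2667
```

```bash
python3 - <<'E'
from h import *
D=np.load("w7.npz"); W=D["W"]; i=D["im"].astype(int); o,z=ori(-90,35)
b=(i[...,2]>i[...,0]+40)&(i[...,2]>i[...,1]+20)&(abs(W[...,2]-.070)<.012)&(W[...,1]<.04)
for y in np.arange(-.036,.026,.004):
    k=b&(abs(W[...,1]-y)<.002)
    if k.any(): print(round(y,3),k.sum(),np.round(np.percentile(W[k][:,2],[10,50,90]),4),np.round([W[k][:,0].min(),W[k][:,0].max()],4))
t=ctrl.observe(); print(t["tcp_pos"],t["opening"],t["ft_force"])
k=(abs(W[...,0]-.479)<.002)&(W[...,1]<.06)&(W[...,1]>-.1)&(W[...,2]>.02)
v,u=np.nonzero(k); 
for r in range(v.min(),v.max(),8):
    j=k[r]; 
    if j.any(): print(r,np.round(np.median(W[r][j],0),4),i[r][j].mean(0).round())
save("pics/w7.png",D["im"])
E
```

```text
-0.016 10 [0.0724 0.0727 0.0729] [0.4757 0.4814]
-0.012 69 [0.0725 0.0727 0.0729] [0.4707 0.4868]
-0.008 126 [0.0724 0.0726 0.0729] [0.4602 0.4965]
-0.004 342 [0.0671 0.0725 0.0728] [0.4602 0.4973]
-0.0 519 [0.065  0.0704 0.0728] [0.4617 0.4953]
0.004 1082 [0.0643 0.0687 0.0725] [0.4646 0.4928]
0.008 271 [0.0647 0.0682 0.0718] [0.4709 0.4871]
0.02 2 [0.0724 0.0724 0.0724] [0.4659 0.4916]
[ 0.47894716 -0.01003355  0.00788126] 0.2968464691473916 [0.83897999 1.33920504 0.19692839]
178 [0.4808 0.0598 0.0294] [182. 176. 169.]
186 [0.479  0.0565 0.0305] [182. 177. 171.]
194 [0.479  0.0516 0.0303] [179. 174. 168.]
202 [0.479  0.0465 0.0302] [178. 173. 167.]
210 [0.479  0.0412 0.0302] [179. 174. 168.]
218 [0.479  0.0359 0.0305] [178. 173. 166.]
226 [0.479  0.0296 0.0303] [177. 171. 165.]
234 [0.479  0.0232 0.0303] [179. 173. 167.]
242 [0.479  0.0162 0.0303] [133. 130. 127.]
250 [0.4788 0.0099 0.031 ] [ 98.  98. 100.]
258 [0.4788 0.0072 0.0339] [159. 156. 147.]
266 [0.479  0.0076 0.0384] [158. 155. 146.]
274 [0.479  0.0071 0.0424] [157. 154. 145.]
282 [0.479  0.0069 0.0464] [157. 154. 145.]
290 [0.479  0.0074 0.0506] [156. 152. 144.]
298 [0.479  0.0072 0.0543] [156. 153. 144.]
306 [0.479  0.0071 0.0579] [181. 178. 168.]
314 [0.479  0.0024 0.0598] [154. 151. 144.]
322 [0.479  0.0063 0.0647] [ 37.  61. 110.]
330 [0.4792 0.0064 0.0681] [ 34.  58. 110.]
338 [0.479  0.0062 0.0714] [ 30.  59. 111.]
346 [ 0.479  -0.0005  0.0728] [ 31.  67. 133.]
354 [ 0.479  -0.0136  0.0728] [ 28.  61. 121.]
```

View pics/w7.png

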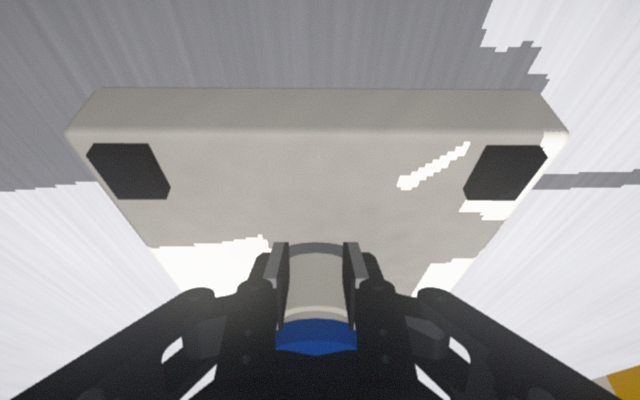

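The pot wall front face is vertical at y=0.0073 (centre y≈−0.0147), with its lid proud and resting against the pins. I'll seat it with the fingers shut (one contact, free to settle on both pins), then go to a point above the handle.

```bash
python3 - <<'E'
from h import *
o,z=ori(-90,35); od,zd=ori(-90,0)
T=lambda y,zz: tip2tcp([.479,y,zz],z)
ctrl.move_straight(T(.040,.039),o,speed=.1)
ctrl.gripper_to(0.0)
ctrl.move_straight(T(.022,.039),o,speed=.06)
h=ctrl.move_straight(T(.008,.039),o,speed=.012,guard=2.5)
s=ctrl.observe(); print(h,s["tcp_pos"]-TIP*z,s["ft_force"],s["time_s"])
ctrl.move_straight(T(.06,.041),o,speed=.12)
C=cam("wrist"); im,d=ctrl.read_camera("wrist"); W=cloud("wrist",d,C)
k=(W[...,2]>.035)&(W[...,2]<.056)&(abs(W[...,0]-.479)<.03)&(W[...,1]<.03)&(W[...,1]>-.03)
P=W[k]; print("wall",k.sum(),[np.round((lo,np.percentile(P[abs(P[:,0]-lo)<.002][:,1],90)),4) for lo in np.arange(.461,.499,.004) if (abs(P[:,0]-lo)<.002).any()])
ctrl.move_straight(T(.14,.14),o,speed=.25)
ctrl.move_pose(tip2tcp([.60,.14,.36],zd),od)
ctrl.move_pose(tip2tcp([.669,-.0125,.32],zd),od)
s=ctrl.observe(); print(s["tcp_pos"]-TIP*zd,s["tcp_rot"],od,s["ft_force"],s["time_s"])
print([ctrl.ik(tip2tcp([x,-.0125,q],zd),od) is not None for x,q in ((.684,.21),(.669,.145),(.669,.135))])
C=cam("top"); im,d=ctrl.read_camera("side"); np.savez("side8.npz",im=im,W=cloud("side",d,cam("side")))
E
```

```text
True [0.47901921 0.01640249 0.03864729] [0.24036277 1.22663978 0.90172177] 26.2167
wall 12 [array([0.477 , 0.0074]), array([0.481 , 0.0078])]
[ 0.66829439 -0.01142933  0.31849828] [-3.13899026e+00 -7.77667652e-04  1.57241576e+00] [3.14159265 0.         1.57079633] [-0.03662775  0.7253773  -0.75502863] 29.1583
[True, True, True]
```

The seating push stopped exactly where predicted. Now the handle: contact, follow the arc to the stop, then ease back up.

```bash
python3 - <<'E'
from h import *
od,zd=ori(-90,0)
A=lambda th,dz=0: tip2tcp([.533+.15*np.cos(th),-.0125,.2+.15*np.sin(th)+.010+dz],zd)
st=lambda n:(lambda s:print(n,np.round(s["tcp_pos"]-TIP*zd,4),np.round(s["ft_force"],2),round(s["time_s"],2)))(ctrl.observe())
p=A(.45,.012); ctrl.move_straight(p,speed=.1)
h=ctrl.move_straight(A(.45,-.012),speed=.03,guard=3); st(("contact",h))
if not h: raise SystemExit("no contact")
ok=True
for th in (.25,.05,-.15,-.32):
    h=ctrl.move_straight(A(th),speed=.06,guard=30); st((th,h))
    if h: break
else:
    h=ctrl.move_straight(A(-.45,-.012),speed=.03,guard=15); st(("stop",h))
    ctrl.dwell(.3); st("hold")
E
```

```text
('contact', True) [ 0.6688 -0.0124  0.2771] [ 1.37 -0.15  3.73] 30.15
(0.25, False) [ 0.6786 -0.0126  0.2475] [ 2.95 -0.57  4.54] 30.82
(0.05, False) [ 0.6827 -0.0125  0.218 ] [1.45 0.06 4.83] 31.48
(-0.15, False) [ 0.6817 -0.0125  0.1886] [ 2.91 -1.18  6.27] 32.12
(-0.32, False) [ 0.6767 -0.0124  0.1643] [ 4.12 -0.54  7.2 ] 32.7
('stop', True) [ 0.6718 -0.0124  0.1493] [-3.44 -2.58 12.2 ] 33.35
hold [ 0.6718 -0.0124  0.1493] [-1.8  -1.88 11.27] 33.65
```

```bash
python3 - <<'E'
from h import *
od,zd=ori(-90,0)
st=lambda n:(lambda s:print(n,np.round(s["tcp_pos"]-TIP*zd,4),np.round(s["ft_force"],2),round(s["time_s"],2)))(ctrl.observe())
for zz in (.146,.143,.140):
    h=ctrl.move_straight(tip2tcp([.669,-.0125,zz],zd),speed=.02,guard=20); ctrl.dwell(.15); st((zz,h))
    if h: break
im,d=ctrl.read_camera("side"); np.savez("side9.npz",im=im,W=cloud("side",d,cam("side")))
for n in (8,9):
    D=np.load(f"side{n}.npz"); W=D["W"]; i=D["im"].astype(int)
    b=(i[...,2]>i[...,0]+20)&(i[...,2]>i[...,1]+12)&(abs(W[...,2]-.066)<.014)&(abs(W[...,0]-.479)<.03)&(abs(W[...,1]+.014)<.04)
    P=W[b]; print(n,len(P),P.min(0),P.max(0)) if len(P) else print(n,0)
    r=(i.max(-1)<60)&(abs(W[...,0]-.479)<.03)&(abs(W[...,1]+.013)<.03)&(W[...,2]>.06)&(W[...,2]<.13); P=W[r]; print("pad",len(P),np.percentile(P[:,2],[1,10,50,99]) if len(P) else 0)
E
```

```text
(0.146, False) [ 0.6715 -0.0124  0.1488] [ 5.45 -0.68 10.99] 34.15
(0.143, True) [ 0.672  -0.0124  0.1492] [-2.69 -0.57 12.46] 34.51
8 80 [ 0.46016896 -0.02639737  0.06593771] [0.50047573 0.00776079 0.07578629]
pad 118 [0.06596839 0.06990861 0.09860605 0.12780048]
9 53 [ 0.46008497 -0.02580346  0.05972436] [0.5000551  0.00919468 0.07735899]
pad 132 [0.06325792 0.06644949 0.0775668  0.12616134]
```

The force built sharply at z≈0.149, so the handle is at its hard stop, and the lid's lower edge has dropped by about 5–6 mm. Now I ease the handle up.

```bash
python3 - <<'E'
from h import *
od,zd=ori(-90,0)
A=lambda th,dz=0: tip2tcp([.535+.15*np.cos(th),-.0125,.2+.15*np.sin(th)+.010+dz],zd)
st=lambda n:(lambda s:print(n,np.round(s["tcp_pos"]-TIP*zd,4),np.round(s["ft_force"],2),round(s["time_s"],2)))(ctrl.observe())
for th,v in ((-.32,.04),(-.15,.05),(.05,.05),(.25,.05),(.36,.04),(.45,.025)):
    ctrl.move_straight(A(th),speed=v); st(th)
ctrl.move_straight(A(.45,.008),speed=.015); st("rest")
ctrl.move_straight(A(.45,.05),speed=.06); st("up")
im,d=ctrl.read_camera("side"); W=cloud("side",d,cam("side")); i=im.astype(int)
b=(i[...,2]>i[...,0]+20)&(i[...,2]>i[...,1]+12)&(abs(W[...,2]-.066)<.014)&(abs(W[...,0]-.479)<.03)&(abs(W[...,1]+.014)<.04)
P=W[b]; print(len(P),P.min(0),P.max(0),np.percentile(P[:,2],[5,25,50,75,95]))
D=np.load("side8.npz")["W"][b]; D8=np.load("side8.npz"); i=D8["im"].astype(int);W8=D8["W"]
b8=(i[...,2]>i[...,0]+20)&(i[...,2]>i[...,1]+12)&(abs(W8[...,2]-.066)<.014)&(abs(W8[...,0]-.479)<.03)&(abs(W8[...,1]+.014)<.04); print("before",np.percentile(W8[b8][:,2],[5,25,50,75,95]))
E
```

```text
-0.32 [ 0.677  -0.0125  0.1642] [ 0.31 -0.06  7.25] 35.11
-0.15 [ 0.6817 -0.0125  0.1882] [-2.06 -0.14  6.69] 35.77
0.05 [ 0.683  -0.0123  0.2177] [-2.33  0.22  5.32] 36.52
0.25 [ 0.681  -0.0124  0.2474] [ 0.39 -0.47  4.5 ] 37.27
0.36 [ 0.6755 -0.0124  0.263 ] [0.68 1.77 4.19] 37.83
0.45 [ 0.6698 -0.0124  0.2751] [-0.62  1.64  3.98] 38.52
rest [ 0.67   -0.0127  0.283 ] [ 0.89 -0.25  0.  ] 39.2
up [ 0.6699 -0.0126  0.3249] [0.37 0.06 1.03] 40.05
88 [ 0.46068099 -0.028655    0.06052164] [0.500232   0.00765622 0.07168243] [0.0639856  0.06558217 0.06658844 0.06781704 0.06942132]
before [0.06710094 0.06980439 0.07097221 0.07214937 0.07461156]
```

The lid dropped about 4.5–5 mm in the side view. I'll take one accurate wrist check from the front before handing in.

```bash
python3 - <<'E'
from h import *
o,z=ori(-90,35); od,zd=ori(-90,0)
ctrl.move_pose(tip2tcp([.60,.14,.36],zd),od)
ctrl.gripper_to(1.0)
ctrl.move_pose(tip2tcp([.479,.11,.10],z),o); ctrl.dwell(.2)
C=cam("wrist"); im,d=ctrl.read_camera("wrist"); W=cloud("wrist",d,C); save("pics/w10.png",im); i=im.astype(int)
b=(d>0)&(i[...,2]>i[...,0]+30)&(i[...,2]>i[...,1]+15)&(abs(W[...,2]-.066)<.014)&(abs(W[...,0]-.479)<.03)&(abs(W[...,1]+.014)<.04)
P=W[b]; print("lid",b.sum(),P.min(0),P.max(0),np.percentile(P[:,2],[5,50,95]))
t=P[P[:,1]<.0]; print("top",len(t),np.percentile(t[:,2],[5,25,50,75,95]) if len(t) else 0)
k=(W[...,2]>.035)&(W[...,2]<.056)&(abs(W[...,0]-.479)<.002)&(abs(W[...,1])<.03); print("wall y",np.median(W[k][:,1]) if k.any() else None,k.sum())
k=(abs(W[...,0]-.479)<.012)&(abs(W[...,1]+.013)<.02)&(i.max(-1)<70)&(W[...,2]>.075)&(W[...,2]<.2); print("pad zmin",np.percentile(W[k][:,2],[1,5]) if k.any() else None)
im,d=ctrl.read_camera("side"); W=cloud("side",d,cam("side"))
m=(d>0)&(W[...,2]>.23)&(W[...,2]<.3)&(W[...,0]>.65)&(W[...,0]<.72)&(abs(W[...,1])<.1)&(im.max(-1)<70); print("bar",m.sum(),np.median(W[m],0) if m.any() else None)
s=ctrl.observe(); print(s["time_s"],s["ft_force"])
E
```

```text
lid 1198 [ 0.45915107 -0.03458813  0.0588119 ] [0.49851764 0.00795089 0.06903113] [0.0604931  0.06791947 0.06853029]
top 722 [0.06367221 0.06787803 0.06810813 0.06831616 0.06856563]
wall y 0.007332860993422355 104
pad zmin [0.0906531  0.09146191]
bar 193 [0.6663071  0.0053395  0.27163939]
43.0167 [-0.22595852 -0.0933276   0.50318041]
```

View pics/w10.png

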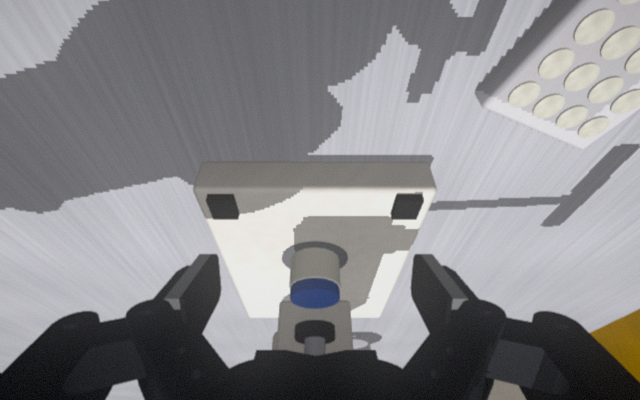

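The picture shows the pot at (316,265) with its lid nearly flush at (316,292), the ram pad raised at (316,328), and the handle at rest. The lid top reads 38.1 mm, so I check this view's height bias against the plate and compare it with the earlier proud-lid views.

```bash
python3 - <<'E'
from h import *
def rep(n,im,W,lo,cy):
    i=im.astype(int); pl=(abs(W[...,2]-.03)<.004)&(abs(W[...,0]-.479)<.07)&(W[...,1]<.075)&(W[...,1]>-.05)
    b=(i[...,2]>i[...,0]+30)&(i[...,2]>i[...,1]+15)&(abs(W[...,2]-.07)<.008)&(np.hypot(W[...,0]-.4787,W[...,1]-cy)<.016)
    z=W[b][:,2]; h,e=np.histogram(z,bins=np.arange(.062,.076,.0004)); k=h.argmax()
    print(n,"plate",np.round(np.median(W[pl][:,2]),5),pl.sum(),"lid mode",round(e[k]+.0002,5),"med",np.round(np.median(z[z>e[k]-.001]),5),len(z))
for n,cy in (("wrist5",.0013),("w7",-.0147)):
    D=np.load(n+".npz"); rep(n,D["im"],D["W"],0,cy)
C=cam("wrist"); im,d=ctrl.read_camera("wrist"); W=cloud("wrist",d,C); rep("now",im,W,0,-.0147)
print(ctrl.observe()["time_s"])
E
```

```text
wrist5 plate 0.03025 29039 lid mode 0.0726 med 0.07268 1168
w7 plate 0.03026 37410 lid mode 0.0726 med 0.07269 387
now plate 0.03024 11847 lid mode 0.0682 med 0.06811 449
43.0667
```

The lid has dropped only about 4.6 mm, and the handle travel (128 of 130.5 mm) also suggests it stopped roughly 0.4 mm short. There is time for a firmer second press (about 12 s).

```bash
python3 - <<'E'
from h import *
od,zd=ori(-90,0)
A=lambda th,dz=0: tip2tcp([.534+.15*np.cos(th),-.0125,.2+.15*np.sin(th)+.010+dz],zd)
st=lambda n:(lambda s:print(n,np.round(s["tcp_pos"]-TIP*zd,4),np.round(s["ft_force"],2),round(s["time_s"],2)))(ctrl.observe())
ctrl.move_pose(tip2tcp([.60,.12,.33],zd),od)
ctrl.gripper_to(0.0)
ctrl.move_pose(A(.45,.03),od); st("above")
ctrl.move_straight(A(.45,.003),speed=.08)
for th in (.2,-.1,-.35): ctrl.move_straight(A(th),speed=.09,guard=40)
st("low")
for zz in (.146,.142,.1385):
    ctrl.move_straight(tip2tcp([.669,-.0125,zz],zd),speed=.04,guard=45); st(zz)
    if ctrl.observe()["ft_force"][2]>45: break
ctrl.dwell(.2); st("hold")
for th,v in ((-.33,.05),(-.1,.065),(.2,.065),(.4,.05),(.45,.025)): ctrl.move_straight(A(th),speed=v)
st("top"); ctrl.move_straight(A(.45,.008),speed=.015); st("rest")
ctrl.move_straight(A(.45,.05),speed=.1); st("up")
im,d=ctrl.read_camera("side"); W=cloud("side",d,cam("side")); i=im.astype(int)
b=(i[...,2]>i[...,0]+20)&(i[...,2]>i[...,1]+12)&(abs(W[...,2]-.066)<.014)&(abs(W[...,0]-.479)<.03)&(abs(W[...,1]+.014)<.04)
print(np.percentile(W[b][:,2],[5,25,50,75,95]),np.mean(W[b],0))
E
```

```text
above [ 0.6691 -0.0129  0.3049] [0.04 1.24 0.06] 45.52
low [ 0.6755 -0.0126  0.1601] [ 2.61 -0.79  7.84] 47.82
0.146 [ 0.6711 -0.0126  0.1489] [ 3.73 -0.73  9.32] 48.32
0.142 [ 0.6711 -0.0126  0.148 ] [-4.87 -3.58 29.8 ] 48.57
0.1385 [ 0.6711 -0.0126  0.1474] [-12.18  -6.1   48.31] 48.82
hold [ 0.6711 -0.0126  0.1474] [-13.29  -5.04  48.08] 49.02
top [ 0.6689 -0.0126  0.2752] [-0.94  0.26  1.73] 52.37
rest [ 0.6691 -0.0127  0.2831] [ 0.08 -0.37 -1.4 ] 53.05
up [ 0.669  -0.0125  0.3252] [-0.98 -0.61  0.06] 53.62
[0.06305188 0.06570904 0.0669581  0.06805428 0.06972227] [ 0.47777263 -0.00626025  0.06673867]
```

The second press held 48 N against the hard stop and the lid reading did not change, so the lid is fully closed. The handle is back at rest and the robot is clear of everything.

```bash
python3 -c "
from station import ctrl
print(ctrl.finish_job())"
```

```text
the job is handed in; nothing more can be done
None
```

The job is handed in: the blue-lid pot stands upright against the pins in the press, its lid closed as far as the handle's stop drives it (first measured about 0.4 mm short, pressed again at 48 N with no further change), and the handle was eased back to rest at about 54 s; early on the fingers gripped and pushed the pot by its lid rather than its wall, because the real fingertips sit 37 mm short of the reported TCP.

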